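Load a vial carrier from two gravity feeds

ROBOT

A 7-joint arm with a two-finger parallel gripper is mounted at the origin on a cart in front of the work surface, level with it; the furniture and walls round the work are solid. World frame = base frame: x ahead of the robot, y to its left, z up, the work surface at z = 0. Lengths are in m, angles in rad, forces in N, time in s.
With the tool pointing down it reaches from about 0.4 to 0.85 m from the base axis. Payload 10.4 kg.
Tool frame: the origin (TCP) lies between the finger pads; the fingertips stand 14 mm ahead of it and the grasp point (between the pads) lies 5 mm behind it; z points along the fingers, y is the line along which they close (so a half turn about z gives the same grasp; the last joint's range is limited). The gripper opens to 87 mm and grips with 3 to 60 N. Pads are 19 mm wide; open, the fingers measure 117 mm over their backs; the gripper's body (75 mm by 190 mm) begins 51 mm behind the grasp point.
Start: joints at [1.095, 0.332, -0.065, 1.46, 0.022, 1.35, -0.088], TCP at [0.273, -0.562, 0.237] pointing down, gripper open.
Joint ranges: [-2.6, 2.6], [-0.5, 2.12], [-1.47, 1.34], [0.16, 2.42], [-1.27, 4.41], [0.06, 2.06], [-2.6, 2.6]. Speed limits (rad/s): [2.22, 2.22, 2.79, 2.79, 3.14, 3.14, 3.14].

INTERFACE

Orientations are given as a unit quaternion [x, y, z, w].
In Python, from bench import manip gives the robot as it stands.
- The arm moves only by the tool jog_arm, never from a script. Its argument "moves" is a list that holds one entry, the list of rows, each a list of 7 numbers: the opening, from -1 (shut) to 1 (fully open), then the shift along the tool's x, y, z each as a share of 0.03 m, from -1 to 1, then the turn, a rotation vector about the tool's x, y, z each as a share of 5 degrees, from -1 to 1. In form: [[[fingers, tx, ty, tz, rx, ry, rz], ...]]. A call has 1 to 10 rows; each row shifts and turns the commanded pose from where the row before left it, along the tool's axes as they then stand; what a row does not reach is not made up. A row lasts 1/10 s, in which the tool goes at most 50 mm and 8.59 degrees, less where a joint would pass 70% of its speed; a pose out of reach is approached as far as the arm can. A call with a number of a shift or a turn outside -1 to 1 is refused whole. A call with a gripper value outside its range is refused whole. The fingers move at their own pace and stop on an object; "grip_force" is the grip in N (left out, the last holds). Time passes only in rows, so rows that do not move let the fingers close. It gives the time, the measured TCP pose, the force, the opening and the grip force at its end, in the units of the state.
- manip.sense(): the state, without advancing time (a new reading comes with each control period).
- manip.grab_frame(name): name is "scene" or "top" or "wrist"; returns a dict with "color" (420x560x3 uint8, red, green, blue), "K" (3x3 intrinsics, pixels), "k1" (the pictures are not rectified: a ray, as slopes to the right and down, at radius r is drawn at 1 + k1 r^2 times it, then the intrinsics apply), "rvec" (rotation vector, rad) and "tvec" (3), from world to camera coordinates, as OpenCV has them. Camera axes: x right, y down, z forward; pixel columns grow to the right and rows downward; lengths in m; the calibration is good to about 2 mm. A picture is of the moment at which its call begins. There is no depth.
- manip.finish_job(): hands the job in; it is judged then, once.
Trained networks look in the newest picture that a camera, given by its name, has taken for a name from the list of things; names that differ only in an ending like _2 or _b are one class to them, and where a whole thing is asked for, a point or a joint stands for the part that bears it (a point fixed in the world has none). Each returns a list of dicts, best first, with "confidence" (0 to 1); they miss things now and then, are a little off and sometimes report something else, mostly with a low value. They report only what shows in the picture. A call takes as long as a camera call. They do not tell look-alikes from the thing itself.
- manip.recognise(target, camera): "at" ([x, y, z] in m, in world coordinates, good to about 4 mm: the middle of the surface that is visible of it).
- manip.cut_out(target, camera): "region" (420x560 bool, what is visible of it).
- manip.tip_of(target, camera): "at" ([x, y, z] in m, in world coordinates, good to about 4 mm: a listed point, or the origin of a listed thing).
The state is a dict: "time_s": time; "joints": joint angles; "joint_velocities": joint speeds; "effort": joint torques, N m; "tool_pos": TCP position; "orientation": TCP orientation; "ft_force": force on the tool from outside, world axes, zero at the start; "moment": the same for the moment, N m; "opening": finger opening in m; "gripper_force": force on a finger pad.
Only numpy, scipy, OpenCV 4.12 (cv2) and the standard library are available. Lean on these libraries where they do the work, as an engineer would, in place of code of your own. Each camera call takes 0.05 s, during which the arm holds its last target. There are 200 camera calls.

TASK

Load the grey carrier from the two sloped feeds: lay a tall vial in its wide middle cradle and a short vial in each of the two outer cradles, centred in the cradles and with every cap towards the carrier's handle. From each feed take only the vial lying at the stop and let the next one roll down to the stop before you take it, so that the vials left over wait in the feeds, one against each stop. Lay the vials down rather than dropping them, and do not knock or shift the bottles and the beaker standing about.

Things in the scene. Friction and masses are not known exactly. Their poses are not given: they have to be found in the camera images.
- short_1: Short sample vial, translucent white with a white ribbed screw cap; 23 mm diameter, 45 mm long including the cap (body 37 mm long, cap slightly thinner), about 30 g. Origin: centre of its bottom face; its z axis runs along the vial towards the cap; x and y turn as it rolls. Starts at the stop of its feed.
- short_1_mid (a point): Middle of that vial, on its axis, 22.5 mm from its bottom face.
- short_2: Short sample vial, translucent white with a white ribbed screw cap; 23 mm diameter, 45 mm long including the cap (body 37 mm long, cap slightly thinner), about 30 g. Origin: centre of its bottom face; its z axis runs along the vial towards the cap; x and y turn as it rolls. Starts second in its feed, touching the first.
- short_2_mid (a point): Middle of that vial, on its axis, 22.5 mm from its bottom face.
- short_3: Short sample vial, translucent white with a white ribbed screw cap; 23 mm diameter, 45 mm long including the cap (body 37 mm long, cap slightly thinner), about 30 g. Origin: centre of its bottom face; its z axis runs along the vial towards the cap; x and y turn as it rolls. Starts third in its feed, touching the second; it is not to be taken, only to roll on.
- short_3_mid (a point): Middle of that vial, on its axis, 22.5 mm from its bottom face.
- short_feed: Fixed gravity feed for short vials: dark steel track on a grey base 160 x 63 x 5 mm. Origin: on the worktop, mid-base; z up. The track slopes 10 degrees down towards its own -x (facing the robot within 15 degrees) to an upright stop plate, inner face at x = -70 mm, top 54 mm high. Vials lie across it, axes along y, caps at +y, and roll freely to the stop.
- short_feed_end (a point): Middle of a short vial lying at the stop, 50 mm above the worktop. Here track and stop are only 32 mm wide: both ends of the end vial stick out and can be gripped end to end from above. From 27 mm uphill of the stop, side guides 49 mm apart stand 11 mm above the track. The next vial touches the end one: set the pads a few mm towards the stop from its axis, or they catch both.
- tall_1: Tall sample vial, translucent white with a white ribbed screw cap; 27 mm diameter, 62 mm long including the cap (body 50 mm long, cap slightly thinner), about 30 g. Origin: centre of its bottom face; its z axis runs along the vial towards the cap; x and y turn as it rolls. Starts at the stop of its feed.
- tall_1_mid (a point): Middle of that vial, on its axis, 31.0 mm from its bottom face.
- tall_2: Tall sample vial, translucent white with a white ribbed screw cap; 27 mm diameter, 62 mm long including the cap (body 50 mm long, cap slightly thinner), about 30 g. Origin: centre of its bottom face; its z axis runs along the vial towards the cap; x and y turn as it rolls. Starts second in its feed, touching the first; it is not to be taken, only to roll on to the stop.
- tall_2_mid (a point): Middle of that vial, on its axis, 31.0 mm from its bottom face.
- tall_3: Tall sample vial, translucent white with a white ribbed screw cap; 27 mm diameter, 62 mm long including the cap (body 50 mm long, cap slightly thinner), about 30 g. Origin: centre of its bottom face; its z axis runs along the vial towards the cap; x and y turn as it rolls. Starts third in its feed, touching the second; it is not to be taken, only to roll on.
- tall_3_mid (a point): Middle of that vial, on its axis, 31.0 mm from its bottom face.
- tall_feed: Fixed gravity feed for tall vials: dark steel track on a grey base 160 x 80 x 5 mm. Origin: on the worktop, mid-base; z up. The track slopes 10 degrees down towards its own -x (facing the robot within 15 degrees) to an upright stop plate, inner face at x = -70 mm, top 54 mm high. Vials lie across it, axes along y, caps at +y, and roll freely to the stop.
- tall_feed_end (a point): Middle of a tall vial lying at the stop, 52 mm above the worktop. Here track and stop are only 44 mm wide: both ends of the end vial stick out and can be gripped end to end from above. From 31 mm uphill of the stop, side guides 66 mm apart stand 11 mm above the track. The next vial touches the end one: set the pads a few mm towards the stop from its axis, or they catch both.
- carrier: Fixed grey plastic carrier, base 114 (x) x 120 (y) x 6 mm, with three open 90 degree V cradles side by side along its x, 38 mm apart, each running along its y; an 18 mm high steel bow handle at its +y end. Outer cradles 30 mm long, wider middle one 44 mm: a laid vial's ends stick out for the fingers. Origin: middle of its underside, z up.
- cradle_0 (a point): Where the middle of a seated vial belongs in the outer cradle at the carrier's -x side, for a short vial: 42 mm above the worktop, 16 mm above the bottom of the V.
- cradle_1 (a point): Where the middle of a seated vial belongs in the middle cradle, for a tall vial: 42 mm above the worktop, 19 mm above the bottom of the V.
- cradle_2 (a point): Where the middle of a seated vial belongs in the outer cradle at the carrier's +x side, for a short vial: 42 mm above the worktop, 16 mm above the bottom of the V.
- squeeze_bottle: Bystander: loose cream squeeze bottle with a red nozzle, 67 mm diameter, 183 mm high; origin: centre of its underside.
- media_bottle_1: Bystander: loose glass media bottle with a blue cap, 56 mm diameter, 104 mm high; origin: centre of its underside.
- media_bottle_2: Bystander: loose glass media bottle with a yellow cap, 56 mm diameter, 104 mm high; origin: centre of its underside.
- beaker: Bystander: loose small glass beaker, 51 mm diameter, 67 mm high; origin: centre of its underside.
Things that resemble listed ones, but are neither listed nor needed, are in the scene too. What is shaped like the short_feed but orange or purple is not meant.

How it is judged:
By the outcome, as a careful person would: the job done as asked, in the order asked, and still so for the second after the job is handed in, with the robot touching nothing.
It also fails if it takes over 72 s, if anything falls off the work surface, if the arm or the gripper's body presses on something with over 40 N, if the wrist force passes 120 N, or if a joint passes its speed limit or range.

## Working session

There is one attempt and no reset: what is moved stays moved. The work goes in short steps, Python scripts to look and compute and a tool call to move; the robot and the scene stay as the last step left them, time stands still between calls to the robot, and variables do not carry over. Pictures are saved under pics/ and viewed, at most 10 in all, crops included, and the job is handed in when it is done.

Besides the shell and the picture viewer there is one more tool, called after "Emit:" as name([rows], argument=value, ...), one row to a line, values as JSON. jog_arm: Moves the arm, as the interface text tells. Shift numbers are shares of 0.03 m and turn numbers shares of 5 degrees, none past 1 either way. Its arguments: {"type":"object","properties":{"moves":{"type":"array","items":{"type":"array","items":{"type":"array","items":{"type":"number"}}}},"grip_force":{"type":"number"}},"required":["moves"]}

```bash
mkdir -p pics; python3 - <<'E'
from bench import manip
import cv2,numpy as np
s=manip.sense();print(s['time_s'],s['tool_pos'],s['orientation'],s['opening'])
for c in ['scene','top']:
    f=manip.grab_frame(c);cv2.imwrite(f'pics/{c}0.png',f['color'][:,:,::-1])
    print(c,f['K'].tolist(),f['k1'],f['rvec'],f['tvec'])
    for n in ['short_feed','tall_feed','carrier','short_feed_end','tall_feed_end','cradle_0','cradle_1','cradle_2','short_1_mid','tall_1_mid','squeeze_bottle','media_bottle_1','beaker']:
        print(n,[(np.round(d['at'],3).tolist(),round(d['confidence'],2)) for d in manip.tip_of(n,c)][:8])
E
```

```text
0.0 [ 0.27327914 -0.56168932  0.23572558] [ 9.74477156e-01  2.24485513e-01 -1.97095209e-04 -6.97944486e-04] 0.08705439929923207
scene [[435.79955958163987, 0.0, 289.7348636827302], [0.0, 435.79955958163987, 208.91563235504682], [0.0, 0.0, 1.0]] -0.12396592689160935 [ 0.65986394 -2.31347956  1.47922057] [0.5204741  0.10259275 1.34498322]
short_feed [([0.391, 0.716, 0.0], 0.88), ([0.497, 0.512, 0.004], 0.62)]
tall_feed [([0.514, -0.336, -0.001], 0.98)]
carrier [([0.544, 0.011, 0.001], 0.67)]
short_feed_end [([0.332, 0.714, 0.044], 0.8), ([0.44, 0.511, 0.05], 0.72), ([0.444, 0.332, 0.052], 0.64), ([0.484, -0.344, 0.056], 0.63)]
tall_feed_end [([0.456, -0.345, 0.052], 0.68), ([0.515, -0.336, -0.003], 0.27)]
cradle_0 [([0.546, 0.011, 0.044], 0.67), ([0.564, 0.039, 0.042], 0.63)]
cradle_1 [([0.546, 0.011, 0.044], 0.67), ([0.564, 0.039, 0.042], 0.63)]
cradle_2 [([0.546, 0.011, 0.044], 0.67), ([0.564, 0.039, 0.042], 0.63)]
short_1_mid [([0.442, 0.326, 0.051], 0.6)]
tall_1_mid [([0.456, -0.349, 0.052], 0.48)]
squeeze_bottle [([0.608, 0.165, 0.004], 0.89), ([0.483, -0.34, 0.058], 0.71)]
media_
[... 644 characters left out ...]
[([0.33, 0.712, 0.049], 0.85), ([0.443, 0.504, 0.053], 0.66), ([0.444, 0.326, 0.049], 0.56)]
tall_feed_end [([0.456, -0.345, 0.053], 0.96)]
cradle_0 [([0.549, 0.011, 0.038], 0.94), ([0.569, 0.042, 0.041], 0.9), ([0.523, -0.022, 0.039], 0.64)]
cradle_1 [([0.549, 0.011, 0.038], 0.94), ([0.569, 0.042, 0.041], 0.9), ([0.523, -0.022, 0.039], 0.64)]
cradle_2 [([0.549, 0.011, 0.038], 0.94), ([0.569, 0.042, 0.041], 0.9), ([0.523, -0.022, 0.039], 0.64)]
short_1_mid [([0.451, 0.33, 0.045], 0.52)]
tall_1_mid [([0.456, -0.346, 0.048], 0.46)]
squeeze_bottle [([0.608, 0.162, -0.001], 0.59)]
media_bottle_1 [([0.431, -0.163, -0.001], 0.82), ([0.608, -0.166, 0.0], 0.78)]
beaker [([0.433, 0.155, 0.002], 0.6)]
```

View pics/scene0.png

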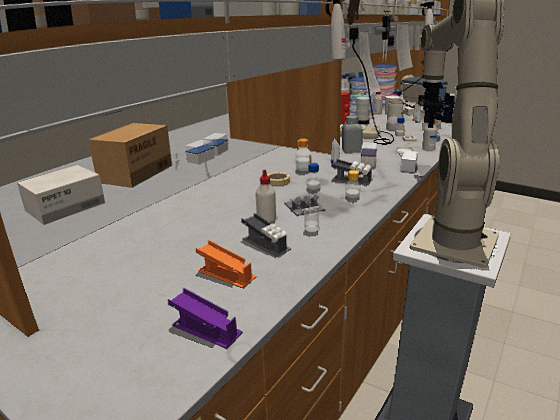

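View pics/top0.png

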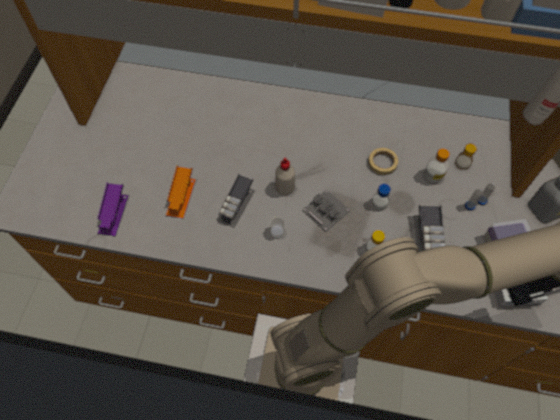

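The pictures show the grey short feed (scene 265,235; top 236,198), the tall feed (scene 350,172; top 432,230), the carrier (scene 303,203; top 326,210), and orange and purple decoys to the left. I'll zoom in on the carrier and the feeds.

```bash
python3 - <<'E'
import cv2,numpy as np
a=cv2.imread('pics/scene0.png');b=cv2.imread('pics/top0.png')
g=lambda i,u,v,w,h:cv2.resize(i[v-h//2:v+h//2,u-w//2:u+w//2],(400,300),interpolation=cv2.INTER_CUBIC)
cv2.imwrite('pics/crop1.png',np.vstack([np.hstack([g(a,303,203,64,48),g(b,326,210,80,60)]),np.hstack([g(b,432,230,80,60),g(b,236,198,80,60)])]))
E
```

```text
(no output)
```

View pics/crop1.png

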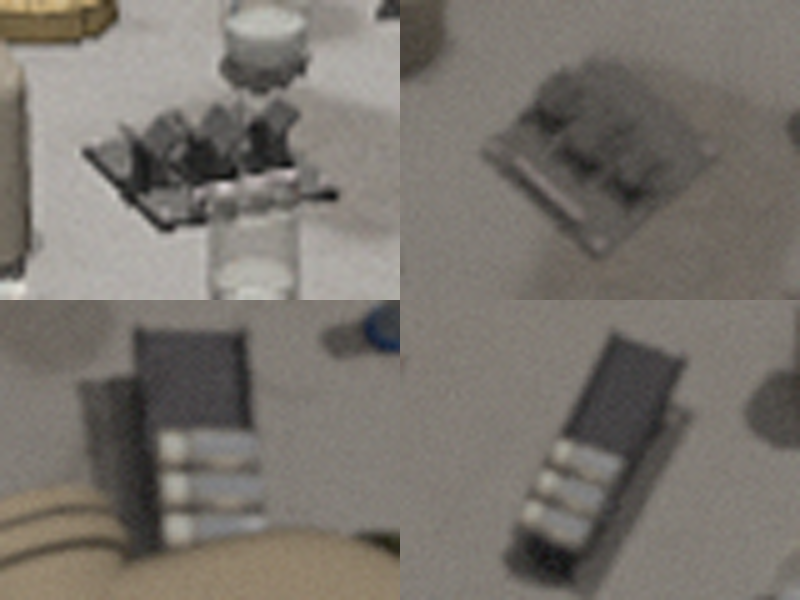

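The crop shows the handle at the carrier's lower left in the top view (520–600, 180–245), which is world +y/−x. So carrier +y is about 144°. The caps are on the left (+y) in both feeds, and the colours match. Next I'll write a planning helper.

```bash
cat > h.py <<'E'
from bench import manip
import numpy as np, cv2
from scipy.spatial.transform import Rotation as R
def down(yaw): return R.from_euler('z',yaw,degrees=True)*R.from_euler('x',180,degrees=True)
def plan(p,yaw,f=1,start=None,n=None):
    "rows from the present (or given) pose to p, tool down at yaw; prints them, returns the goal"
    if start is None:
        s=manip.sense(); P=s['tool_pos']; Q=R.from_quat(s['orientation'])
    else: P,Q=np.array(start[0]),down(start[1])
    p=np.array(p,float); w=(Q.inv()*down(yaw)).as_rotvec(degrees=True); d=p-P
    n=n or max(1,int(np.ceil(max(np.linalg.norm(d)/.03,np.linalg.norm(w)/5)-.02)))
    rows=[]
    for i in range(n):
        sh=(Q*R.from_rotvec(w*i/n,degrees=True)).inv().apply(d/n)/.03
        rows.append([f]+[float(x) for x in np.round(np.r_[sh,w/n/5],2)])
    print(n,str(rows).replace(' ',''))
    return (p,yaw)
def st():
    s=manip.sense();x=R.from_quat(s['orientation']).as_matrix()
    print(round(s['time_s'],2),np.round(s['tool_pos'],4),'yaw',round(np.degrees(np.arctan2(x[1,0],x[0,0])),2),'tilt',np.round(x[:2,2],4),'F',np.round(s['ft_force'],1),'op',round(s['opening'],4),round(s['gripper_force'],1))
E
python3 -c "
from h import *
plan([.43,-.345,.26],9)"
```

```text
9 [[1,0.87,-0.47,-0.09,0.0,-0.0,0.38],[1,0.86,-0.5,-0.09,0.0,-0.0,0.38],[1,0.84,-0.53,-0.09,0.0,-0.0,0.38],[1,0.82,-0.55,-0.09,0.0,-0.0,0.38],[1,0.8,-0.58,-0.09,0.0,-0.0,0.38],[1,0.78,-0.61,-0.09,0.0,-0.0,0.38],[1,0.76,-0.63,-0.09,0.0,-0.0,0.38],[1,0.74,-0.66,-0.09,0.0,-0.0,0.38],[1,0.72,-0.68,-0.09,0.0,-0.0,0.38]]
```

Emit:
jog_arm([
  [[1,0.87,-0.47,-0.09,0,0,0.38],[1,0.86,-0.5,-0.09,0,0,0.38],[1,0.84,-0.53,-0.09,0,0,0.38],[1,0.82,-0.55,-0.09,0,0,0.38],[1,0.8,-0.58,-0.09,0,0,0.38],[1,0.78,-0.61,-0.09,0,0,0.38],[1,0.76,-0.63,-0.09,0,0,0.38],[1,0.74,-0.66,-0.09,0,0,0.38],[1,0.72,-0.68,-0.09,0,0,0.38],[1,0,0,0,0,0,0]],
], grip_force=12)

```text
time_s: 2.4
tool_pos: [0.4327, -0.3409, 0.2615]
orientation: [0.997, 0.08, 0.001, -0.0]
ft_force: [-0.4, -0.3, 0.2]
opening: 0.0871
gripper_force: 0.0
```

```bash
python3 - <<'E'
from h import *
st()
f=manip.grab_frame('wrist');cv2.imwrite('pics/w1.png',f['color'][:,:,::-1])
print(f['K'].tolist(),f['k1'],f['rvec'],f['tvec'])
for c in ['wrist','top']:
  if c!='wrist': manip.grab_frame(c)
  for n in ['tall_feed','tall_feed_end','tall_1_mid','tall_1','carrier','cradle_1','media_bottle_1']:
    print(c,n,[(np.round(d['at'],4).tolist(),round(d['confidence'],2)) for d in manip.tip_of(n,c)][:5])
E
```

```text
2.4 [ 0.4327 -0.3409  0.2615] yaw 9.16 tilt [0.0019 0.0008] F [-0.4 -0.3  0.2] op 0.0871 0.0
[[357.02239120555384, 0.0, 281.1888969528093], [0.0, 357.02239120555384, 211.68620515274134], [0.0, 0.0, 1.0]] -0.05929699083179941 [-2.22558961  1.89538242  0.25972755] [-0.40623391  0.31928667  0.51587604]
wrist tall_feed [([0.5181, -0.3379, 0.0008], 0.64), ([0.4597, -0.3806, 0.0533], 0.42)]
wrist tall_feed_end [([0.4575, -0.352, 0.0522], 0.69), ([0.4927, -0.3701, 0.0529], 0.67)]
wrist tall_1_mid [([0.4562, -0.3518, 0.0526], 0.62)]
wrist tall_1 [([0.5111, -0.3678, 0.0597], 0.88), ([0.4602, -0.3778, 0.0541], 0.65), ([0.4913, -0.3759, 0.055], 0.55), ([0.4577, -0.3492, 0.056], 0.18)]
wrist carrier []
wrist cradle_1 []
wrist media_bottle_1 [([0.4339, -0.1664, -0.0008], 0.8)]
top tall_feed []
top tall_feed_end [([0.4556, -0.3417, 0.0537], 0.6), ([0.5244, -0.0202, 0.0409], 0.58)]
top tall_1_mid [([0.4571, -0.3488, 0.0514], 0.61), ([0.4404, 0.3057, 0.0498], 0.38)]
top tall_1 [([0.4621, -0.3826, 0.0543], 0.51)]
top carrier [([0.549, 0.0068, -0.0041], 0.67), ([0.5241, -0.0197, 0.0414], 0.36)]
top cradle_1 [([0.5728, 0.0402, 0.0401], 0.95), ([0.5459, 0.0108, 0.0387], 0.87), ([0.5264, -0.0185, 0.0414], 0.7)]
top media_bottle_1 [([0.4606, 0.2962, 0.0545], 0.58), ([0.6111, -0.1668, -0.001], 0.57), ([0.4409, 0.3069, 0.0487], 0.51)]
```

View pics/w1.png

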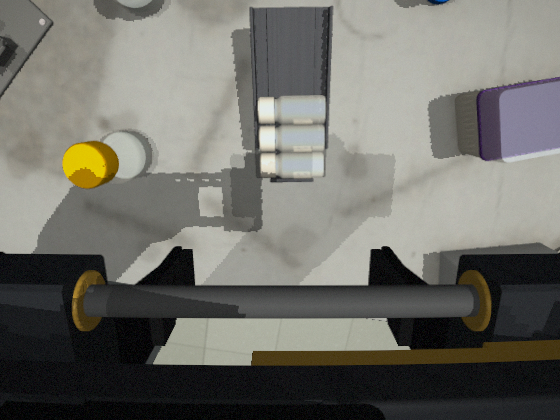

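The wrist view shows the end tall vial spanning columns 259–326 around row 164, with its cap to the left (+y). The stop plate is just below it at row 180, and the purple box's left edge is at about column 458.

```bash
cat >> h.py <<'E'
def bp(f,uv,z):
    "pixel -> world point on the plane z"
    K=f['K'];d=(np.array(uv,float)-[K[0][2],K[1][2]])/K[0][0];r=d.copy()
    for _ in range(20): r=d/(1+f['k1']*(r@r))
    M=cv2.Rodrigues(np.array(f['rvec'],float))[0];c=-M.T@np.ravel(f['tvec']);v=M.T@np.r_[r,1]
    return c+v*(z-c[2])/v[2]
E
python3 - <<'E'
from h import *
f=manip.grab_frame('wrist')
for n,uv,z in [('cap',(259,164),.052),('bot',(326,163),.052),('far L',(250,8),.075),('far R',(333,7),.075),('stop L',(272,180),.054),('stopR',(312,180),.054),('box',(458,95),.07),('box2',(478,160),.07)]:
    print(n,np.round(bp(f,uv,z),4))
for d in manip.cut_out('tall_1','wrist'):
    v,u=np.nonzero(d['region']); print(d['confidence'],u.min(),u.max(),v.min(),v.max(),u.mean(),v.mean(), np.round(bp(f,(u.mean(),v.mean()),.055),4))
E
```

```text
cap [ 0.4487 -0.3203  0.052 ]
bot [ 0.4601 -0.3867  0.052 ]
far L [ 0.5841 -0.2948  0.075 ]
far R [ 0.5959 -0.3648  0.075 ]
stop L [ 0.435  -0.3356  0.054 ]
stopR [ 0.4412 -0.3756  0.054 ]
box [ 0.5439 -0.4936  0.07  ]
box2 [ 0.4887 -0.5298  0.07  ]
0.61 254 321 119 147 288.27997737556564 133.4643665158371 [ 0.4832 -0.3445  0.055 ]
0.6 253 320 90 120 287.671303451829 105.21432251416796 [ 0.5094 -0.3397  0.055 ]
0.55 255 320 147 174 288.06890353505094 160.43798681845416 [ 0.4571 -0.3485  0.055 ]
```

```bash
python3 -c "
from h import *
st();g=plan([.4535,-.3495,.11],9.5)
plan([.4535,-.3495,.047],9.5,start=g)"
```

```text
3.3 [ 0.4296 -0.345   0.2608] yaw 8.85 tilt [ 0. -0.] F [-0.3  0.2 -1. ] op 0.0871 0.0
6 [[1,0.13,0.05,0.84,0.0,-0.0,-0.02],[1,0.13,0.05,0.84,0.0,-0.0,-0.02],[1,0.13,0.05,0.84,0.0,-0.0,-0.02],[1,0.13,0.05,0.84,0.0,-0.0,-0.02],[1,0.13,0.05,0.84,0.0,-0.0,-0.02],[1,0.13,0.05,0.84,0.0,-0.0,-0.02]]
3 [[1,0.0,-0.0,0.7,0.0,0.0,0.0],[1,0.0,-0.0,0.7,0.0,0.0,0.0],[1,0.0,-0.0,0.7,0.0,0.0,0.0]]
```

Emit:
jog_arm([
  [[1,0.13,0.05,0.84,0,0,-0.02],[1,0.13,0.05,0.84,0,0,-0.02],[1,0.13,0.05,0.84,0,0,-0.02],[1,0.13,0.05,0.84,0,0,-0.02],[1,0.13,0.05,0.84,0,0,-0.02],[1,0.13,0.05,0.84,0,0,-0.02],[1,0,0,0,0,0,0],[1,0,0,0,0,0,0]],
])

```text
time_s: 4.1
tool_pos: [0.4541, -0.3501, 0.1101]
orientation: [0.997, 0.082, -0.0, -0.0]
ft_force: [0.7, 0.2, 0.5]
opening: 0.0875
gripper_force: 0.0
```

```bash
python3 - <<'E'
from h import *
st()
f=manip.grab_frame('wrist');cv2.imwrite('pics/w2.png',f['color'][:,:,::-1])
for n in ['tall_feed_end','tall_1_mid']:
    print(n,[(np.round(d['at'],4).tolist(),round(d['confidence'],2)) for d in manip.tip_of(n,'wrist')][:5])
for d in manip.cut_out('tall_1','wrist'):
    v,u=np.nonzero(d['region']); print(d['confidence'],u.min(),u.max(),v.min(),v.max(),u.mean(),v.mean(), np.round(bp(f,(u.mean(),v.mean()),.055),4))
st()
E
```

```text
4.1 [ 0.4541 -0.3501  0.1101] yaw 9.45 tilt [-0.0003  0.0003] F [0.7 0.2 0.5] op 0.0875 0.0
tall_feed_end []
tall_1_mid [([0.4572, -0.3513, 0.0524], 0.75)]
0.79 220 333 169 214 277.2775041050903 191.22331691297208 [ 0.482 -0.344  0.055]
0.63 224 331 212 254 277.4460992907801 233.2437352245863 [ 0.4564 -0.3483  0.055 ]
0.61 216 336 120 171 277.04693588381156 144.63443145589798 [ 0.5086 -0.3395  0.055 ]
4.3 [ 0.4546 -0.3507  0.1112] yaw 9.43 tilt [ 0.0019 -0.0015] F [-0.5 -1.1 -0. ] op 0.087 0.0
```

View pics/w2.png

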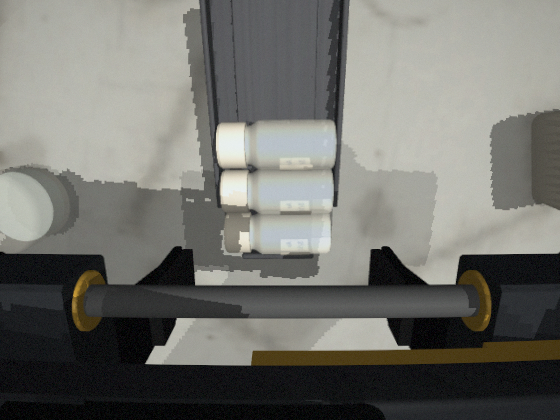

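The end vial spans columns 224–331 and rows 212–254, and the fingers at about 192 and 370 straddle it. I'll descend and close.

Emit:
jog_arm([
  [[1,0,0,0.7,0,0,0],[1,0,0,0.7,0,0,0],[1,0,0,0.7,0,0,0],[1,0,0,0,0,0,0],[1,0,0,0,0,0,0],[-1,0,0,0,0,0,0],[-1,0,0,0,0,0,0],[-1,0,0,0,0,0,0],[-1,0,0,0,0,0,0],[-1,0,0,0,0,0,0]],
], grip_force=12)

```text
time_s: 5.3
tool_pos: [0.4543, -0.3502, 0.0471]
orientation: [0.997, 0.082, 0.0, 0.0]
ft_force: [-1.5, 0.7, 4.0]
opening: 0.0617
gripper_force: 12.0
```

```bash
python3 - <<'E'
from h import *
st();manip.grab_frame('top')
for n in ['carrier','cradle_1']:
    print(n,[(np.round(d['at'],4).tolist(),round(d['confidence'],2)) for d in manip.tip_of(n,'top')][:5])
E
```

```text
5.3 [ 0.4543 -0.3502  0.0471] yaw 9.45 tilt [ 0.0005 -0.0003] F [-1.5  0.7  4. ] op 0.0617 12.0
carrier [([0.5516, 0.0077, -0.0036], 0.87), ([0.4888, 0.3124, 0.053], 0.39)]
cradle_1 [([0.5261, -0.0173, 0.0434], 0.89), ([0.571, 0.0401, 0.0402], 0.82), ([0.5479, 0.009, 0.0415], 0.69), ([0.6084, -0.1656, 0.0014], 0.66)]
```

```bash
python3 -c "
from h import *
g=plan([.4543,-.3502,.23],9.45,-1,n=8)
plan([.503,-.05,.25],53,-1,start=g,n=12)"
```

```text
8 [[-1,0.0,-0.0,-0.76,0.0,-0.0,-0.0],[-1,0.0,-0.0,-0.76,0.0,-0.0,-0.0],[-1,0.0,-0.0,-0.76,0.0,-0.0,-0.0],[-1,0.0,-0.0,-0.76,0.0,-0.0,-0.0],[-1,0.0,-0.0,-0.76,0.0,-0.0,-0.0],[-1,0.0,-0.0,-0.76,0.0,-0.0,-0.0],[-1,0.0,-0.0,-0.76,0.0,-0.0,-0.0],[-1,0.0,-0.0,-0.76,0.0,-0.0,-0.0]]
12 [[-1,0.27,-0.8,-0.06,0.0,0.0,-0.73],[-1,0.32,-0.78,-0.06,0.0,0.0,-0.73],[-1,0.37,-0.76,-0.06,0.0,0.0,-0.73],[-1,0.42,-0.73,-0.06,0.0,0.0,-0.73],[-1,0.46,-0.71,-0.06,0.0,0.0,-0.73],[-1,0.51,-0.68,-0.06,0.0,0.0,-0.73],[-1,0.55,-0.64,-0.06,0.0,0.0,-0.73],[-1,0.59,-0.61,-0.06,0.0,0.0,-0.73],[-1,0.62,-0.57,-0.06,0.0,0.0,-0.73],[-1,0.66,-0.53,-0.06,0.0,0.0,-0.73],[-1,0.69,-0.49,-0.06,0.0,0.0,-0.73],[-1,0.72,-0.44,-0.06,0.0,0.0,-0.73]]
```

Emit:
jog_arm([
  [[-1,0,0,-0.25,0,0,0],[-1,0,0,-0.25,0,0,0],[-1,0,0,-0.4,0,0,0],[-1,0,0,-0.6,0,0,0],[-1,0,0,-0.8,0,0,0],[-1,0,0,-0.9,0,0,0],[-1,0,0,-0.9,0,0,0],[-1,0,0,-0.9,0,0,0],[-1,0,0,-0.8,0,0,0],[-1,0,0,-0.3,0,0,0]],
])

```text
time_s: 6.45
tool_pos: [0.4548, -0.3508, 0.2331]
orientation: [0.997, 0.082, 0.002, 0.001]
ft_force: [0.3, 0.8, -1.4]
opening: 0.0616
gripper_force: 12.0
```

Emit:
jog_arm([
  [[-1,0.27,-0.8,-0.06,0,0,-0.73],[-1,0.32,-0.78,-0.06,0,0,-0.73],[-1,0.37,-0.76,-0.06,0,0,-0.73],[-1,0.42,-0.73,-0.06,0,0,-0.73],[-1,0.46,-0.71,-0.06,0,0,-0.73],[-1,0.51,-0.68,-0.06,0,0,-0.73],[-1,0.55,-0.64,-0.06,0,0,-0.73],[-1,0.59,-0.61,-0.06,0,0,-0.73],[-1,0.62,-0.57,-0.06,0,0,-0.73],[-1,0.66,-0.53,-0.06,0,0,-0.73]],
])

```text
time_s: 7.45
tool_pos: [0.4946, -0.0977, 0.2478]
orientation: [0.92, 0.393, 0.0, 0.0]
ft_force: [0.3, -0.0, -0.7]
opening: 0.0618
gripper_force: 12.0
```

Emit:
jog_arm([
  [[-1,0.69,-0.49,-0.06,0,0,-0.73],[-1,0.72,-0.44,-0.06,0,0,-0.73],[-1,0,0,0,0,0,0],[-1,0,0,0,0,0,0],[-1,0,0,0,0,0,0]],
])

```text
time_s: 7.95
tool_pos: [0.5021, -0.0503, 0.2511]
orientation: [0.894, 0.448, -0.0, 0.0]
ft_force: [-1.8, -0.0, -0.6]
opening: 0.062
gripper_force: 12.0
```

```bash
python3 - <<'E'
from h import *
st()
f=manip.grab_frame('wrist');cv2.imwrite('pics/w3.png',f['color'][:,:,::-1])
for n in ['carrier','cradle_1','tall_1_mid']:
    print(n,[(np.round(d['at'],4).tolist(),round(d['confidence'],2)) for d in manip.tip_of(n,'wrist')][:5])
np.save('f3.npy',f,allow_pickle=True)
E
```

```text
7.95 [ 0.5021 -0.0503  0.2511] yaw 53.2 tilt [-0.0003 -0.0003] F [-1.8 -0.  -0.6] op 0.062 12.0
carrier [([0.5494, 0.0136, -0.0001], 0.84)]
cradle_1 [([0.5689, 0.0429, 0.0454], 0.75), ([0.5456, 0.0103, 0.0009], 0.64), ([0.547, 0.0081, 0.0413], 0.63), ([0.5284, -0.0227, 0.0382], 0.55)]
tall_1_mid [([0.5034, -0.0513, 0.2562], 0.58)]
```

View pics/w3.png

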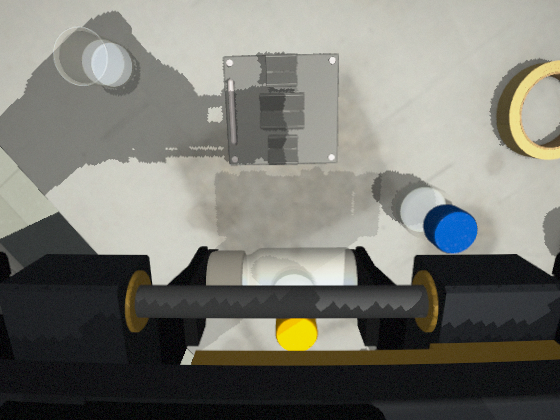

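The carrier shows clearly: base corners at about (223,55), (338,54), (339,163) and (224,164), with the handle on the left at column 232. The held vial's cap is also on the left. I'll refine the base edges to get its pose.

```bash
cat > edges.py <<'E'
from h import *
def carrier(f,box=(223.5,54.5,338.5,163.5)):
    g=cv2.GaussianBlur(cv2.cvtColor(f['color'],cv2.COLOR_RGB2GRAY).astype(float),(0,0),1.2)
    L,T,Rr,B=box;lines=[]
    for side in 'LRTB':
        P=[]
        rng=np.arange(T+8,B-8,2) if side in 'LR' else np.arange(L+8,Rr-8,2)
        e={'L':L,'R':Rr,'T':T,'B':B}[side];w=np.arange(int(e)-6,int(e)+7)
        for t in rng.astype(int):
            p=g[t,w] if side in 'LR' else g[w,t]
            k=np.argmax(np.abs(np.gradient(p))[1:-1])+1
            P.append([w[k],t] if side in 'LR' else [t,w[k]])
        P=np.array([bp(f,p,.006)[:2] for p in P])
        for _ in range(4):
            c=np.median(P,0) if len(P)<5 else P.mean(0);d=np.linalg.svd(P-c)[2];r=(P-c)@d[1]
            P=P[abs(r)<max(.0012,1.5*np.median(abs(r)))]
        lines.append((P.mean(0),d[0],len(P)))
        print(side,np.round(P.mean(0),4),'ang',round(np.degrees(np.arctan2(d[0][1],d[0][0]))%180,2),len(P))
    def x(a,b):
        t=np.linalg.solve(np.c_[a[1],-b[1]],b[0]-a[0]);return a[0]+t[0]*a[1]
    C=[x(lines[0],lines[2]),x(lines[1],lines[2]),x(lines[1],lines[3]),x(lines[0],lines[3])]
    print('corners',np.round(C,4).tolist(),'centre',np.round(np.mean(C,0),4),'sizes',[round(float(np.linalg.norm(C[i]-C[i-1])),4) for i in range(4)])
if __name__=='__main__':
    f=np.load('f3.npy',allow_pickle=True).item();carrier(f)
    for uv in [(261,110),(304,110),(268,70),(298,70),(268,150),(298,150)]: print(uv,np.round(bp(f,uv,.037),4))
E
python3 edges.py
```

```text
L [0.501  0.0473] ang 51.85 40
R [ 0.5974 -0.0259] ang 54.93 45
T [0.5821 0.0545] ang 144.39 44
B [ 0.5087 -0.0348] ang 143.47 40
corners [[0.5338, 0.0891], [0.6299, 0.0203], [0.5629, -0.075], [0.4631, -0.001]] centre [0.5474 0.0084] sizes [0.1146, 0.1181, 0.1165, 0.1243]
(261, 110) [0.5312 0.0213 0.037 ]
(304, 110) [ 0.5651 -0.0041  0.037 ]
(268, 70) [0.5593 0.0468 0.037 ]
(298, 70) [0.5824 0.0296 0.037 ]
(268, 150) [ 0.513 -0.014  0.037]
(298, 150) [ 0.5372 -0.0322  0.037 ]
```

```bash
python3 -c "
from h import *
plan([.5464,.0069,.11],53.6,-1)"
```

```text
6 [[-1,0.4,0.01,0.78,-0.0,0.0,-0.01],[-1,0.4,0.01,0.78,-0.0,0.0,-0.01],[-1,0.4,0.01,0.78,-0.0,0.0,-0.01],[-1,0.4,0.01,0.78,-0.0,0.0,-0.01],[-1,0.4,0.01,0.78,-0.0,0.0,-0.01],[-1,0.4,0.01,0.78,-0.0,0.0,-0.01]]
```

Emit:
jog_arm([
  [[-1,0.4,0.01,0.78,0,0,-0.01],[-1,0.4,0.01,0.78,0,0,-0.01],[-1,0.4,0.01,0.78,0,0,-0.01],[-1,0.4,0.01,0.78,0,0,-0.01],[-1,0.4,0.01,0.78,0,0,-0.01],[-1,0.4,0.01,0.78,0,0,-0.01],[-1,0,0,0,0,0,0],[-1,0,0,0,0,0,0],[-1,0,0,0,0,0,0]],
])

```text
time_s: 9.05
tool_pos: [0.547, 0.0062, 0.1122]
orientation: [0.893, 0.45, 0.001, 0.001]
ft_force: [-0.3, 0.6, -0.6]
opening: 0.0617
gripper_force: 12.0
```

```bash
python3 - <<'E'
from h import *
st()
f=manip.grab_frame('wrist');cv2.imwrite('pics/w4.png',f['color'][:,:,::-1]);np.save('f4.npy',f,allow_pickle=True)
for n in ['carrier','cradle_1','tall_1_mid']:
    print(n,[(np.round(d['at'],4).tolist(),round(d['confidence'],2)) for d in manip.tip_of(n,'wrist')][:5])
st()
E
```

```text
9.05 [0.547  0.0062 0.1122] yaw 53.48 tilt [ 0.0016 -0.0005] F [-0.3  0.6 -0.6] op 0.0617 12.0
carrier [([0.5474, 0.0117, -0.0001], 0.61), ([0.4329, 0.1587, 0.0035], 0.15)]
cradle_1 [([0.5456, 0.0101, 0.0398], 0.98), ([0.5705, 0.0408, 0.0442], 0.69)]
tall_1_mid [([0.5474, 0.0062, 0.1203], 0.56)]
9.25 [0.5469 0.0064 0.1118] yaw 53.5 tilt [ 0.0015 -0.0005] F [0.4 0.4 0.3] op 0.0619 12.0
```

View pics/w4.png

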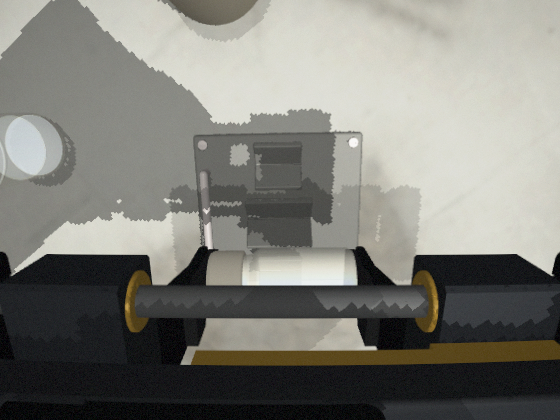

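```bash
python3 - <<'E'
from h import *
f=np.load('f4.npy',allow_pickle=True).item()
a=np.radians(53.6);X=np.array([np.cos(a),np.sin(a)]);Y=np.array([-X[1],X[0]])
def rel(p): q=p[:2]-[.5479,.009]; return np.round([q@X*1e3,q@Y*1e3],1)
for uv,z in [((254,142),.039),((301,142),.039),((254,188),.039),((302,188),.039),((248,197),.039),((311,197),.039),((247,240),.03),((312,240),.03),((194,135),.006),((361,132),.006),((202,146),.006),((353,142),.006),((206,265),.117),((357,265),.117)]: print(uv,np.round(bp(f,uv,z),4),rel(bp(f,uv,z)))
E
```

```text
(254, 142) [0.5667 0.0603 0.039 ] [52.5 15.3]
(301, 142) [0.59   0.0431 0.039 ] [ 52.4 -13.7]
(254, 188) [0.5491 0.0374 0.039 ] [23.6 15.9]
(302, 188) [0.5736 0.0192 0.039 ] [ 23.5 -14.6]
(248, 197) [0.5424 0.035  0.039 ] [17.7 19.9]
(311, 197) [0.5748 0.011  0.039 ] [ 17.6 -20.5]
(247, 240) [0.5212 0.0102 0.03  ] [-14.9  22.2]
(312, 240) [ 0.5572 -0.0164  0.03  ] [-15.  -22.6]
(194, 135) [0.5322 0.0888 0.006 ] [54.9 59.9]
(361, 132) [0.628  0.0204 0.006 ] [ 56.7 -57.7]
(202, 146) [0.5319 0.0795 0.006 ] [47.2 54.7]
(353, 142) [0.6196 0.018  0.006 ] [ 49.8 -52.4]
(206, 265) [0.5255 0.0323 0.117 ] [ 5.5 31.9]
(357, 265) [ 0.5789 -0.0073  0.117 ] [  5.3 -34.7]
```

Emit:
jog_arm([
  [[-1,0,-0.025,0.7,0,0,-0.12],[-1,0,0,0.7,0,0,0],[-1,0,0,0.5,0,0,0],[-1,0,0,0.3,0,0,0],[-1,0,0,0.1,0,0,0],[-1,0,0,0,0,0,0],[-1,0,0,0,0,0,0],[-1,0,0,0,0,0,0]],
])

```text
time_s: 10.05
tool_pos: [0.5464, 0.0074, 0.0426]
orientation: [0.89, 0.455, 0.001, 0.0]
ft_force: [-1.2, 0.3, -0.6]
opening: 0.0618
gripper_force: 12.0
```

```bash
python3 - <<'E'
from h import *
for i in range(3):
    st(); manip.grab_frame('scene')
E
```

```text
10.05 [0.5464 0.0074 0.0426] yaw 54.14 tilt [ 0.0012 -0.0002] F [-1.2  0.3 -0.6] op 0.0618 12.0
10.1 [0.5464 0.0074 0.0425] yaw 54.14 tilt [ 0.0011 -0.0002] F [-0.1 -0.5 -1.1] op 0.0618 12.0
10.15 [0.5463 0.0074 0.0424] yaw 54.14 tilt [ 0.0009 -0.0001] F [-0.3  0.9 -0.2] op 0.0621 12.0
```

Emit:
jog_arm([
  [[-1,0,0,0.05,0,0,0],[-1,0,0,0.05,0,0,0],[-1,0,0,0.03,0,0,0],[-1,0,0,0,0,0,0],[-1,0,0,0,0,0,0]],
])

```text
time_s: 10.7
tool_pos: [0.5459, 0.0074, 0.0379]
orientation: [0.89, 0.455, -0.0, 0.0]
ft_force: [-0.1, 0.6, 0.2]
opening: 0.0619
gripper_force: 12.0
```

Emit:
jog_arm([
  [[-1,0,0,0.025,0,0,0],[-1,0,0,0,0,0,0],[-1,0,0,0,0,0,0]],
])

```text
time_s: 11.0
tool_pos: [0.5459, 0.0073, 0.0375]
orientation: [0.89, 0.455, -0.0, 0.0]
ft_force: [-2.5, 0.2, 4.9]
opening: 0.0615
gripper_force: 12.0
```

Emit:
jog_arm([
  [[0.45,0,0,0,0,0,0],[0.48,0,0,0,0,0,0],[0.52,0,0,0,0,0,0],[0.54,0,0,-0.1,0,0,0],[0.54,0,0,-0.3,0,0,0],[0.54,0,0,-0.6,0,0,0],[0.54,0,0,-0.8,0,0,0],[0.8,0,0,-1,0,0,0],[1,0,0,-1,0,0,0],[1,-1,0,-1,0,0,0]],
])

```text
time_s: 12.0
tool_pos: [0.5293, -0.0137, 0.1834]
orientation: [0.889, 0.457, 0.001, -0.0]
ft_force: [0.5, -0.6, 0.3]
opening: 0.0826
gripper_force: 0.0
```

Emit:
jog_arm([
  [[1,-0.9,0,-1,0,0,0],[1,0,0,-1,0,0,0],[1,0,0,0,0,0,0],[1,0,0,0,0,0,0],[1,0,0,0,0,0,0]],
])

```text
time_s: 12.5
tool_pos: [0.5121, -0.0384, 0.2406]
orientation: [0.89, 0.455, -0.0, -0.0]
ft_force: [0.0, -0.4, -0.5]
opening: 0.0872
gripper_force: 0.0
```

```bash
python3 - <<'E'
from h import *
st()
f=manip.grab_frame('wrist');cv2.imwrite('pics/w5.png',f['color'][:,:,::-1]);np.save('f5.npy',f,allow_pickle=True)
for n in ['carrier','cradle_1','tall_1_mid']:
    print(n,[(np.round(d['at'],4).tolist(),round(d['confidence'],2)) for d in manip.tip_of(n,'wrist')][:5])
for d in manip.cut_out('tall_1','wrist'):
    v,u=np.nonzero(d['region']); print(d['confidence'],u.min(),u.max(),v.min(),v.max(),np.round(bp(f,(u.mean(),v.mean()),.045),4))
manip.grab_frame('scene')
for n in ['tall_1_mid','short_1_mid']:
    print(n,[(np.round(d['at'],4).tolist(),round(d['confidence'],2)) for d in manip.tip_of(n,'scene')][:5])
f=manip.grab_frame('top')
for n in ['tall_1_mid','short_1_mid','short_feed','short_feed_end']:
    print(n,[(np.round(d['at'],4).tolist(),round(d['confidence'],2)) for d in manip.tip_of(n,'top')][:5])
E
```

```text
12.5 [ 0.5121 -0.0384  0.2406] yaw 54.18 tilt [-0.001   0.0001] F [ 0.  -0.4 -0.5] op 0.0872 0.0
carrier []
cradle_1 [([0.5286, -0.0204, 0.0406], 0.77), ([0.5691, 0.043, 0.0423], 0.59), ([0.5436, 0.0069, 0.0436], 0.56)]
tall_1_mid [([0.5473, 0.0089, 0.0422], 0.9), ([0.5679, 0.0435, 0.0454], 0.44)]
0.59 248 316 114 143 [0.5476 0.0081 0.045 ]
tall_1_mid [([0.5452, 0.0105, 0.0455], 0.39), ([0.5659, 0.0373, 0.0423], 0.29)]
short_1_mid [([0.4537, -0.3487, 0.0505], 0.55), ([0.4438, 0.3271, 0.0516], 0.53)]
tall_1_mid [([0.5462, 0.0091, 0.0395], 0.46)]
short_1_mid [([0.4487, 0.3278, 0.0462], 0.48)]
short_feed [([0.4977, 0.5086, 0.0026], 0.88), ([0.5002, 0.3139, 0.0004], 0.86), ([0.438, 0.3073, 0.0487], 0.67), ([0.5225, -0.0194, 0.039], 0.62), ([0.3904, 0.7136, -0.0001], 0.59)]
short_feed_end [([0.447, 0.3259, 0.0501], 0.83), ([0.4444, 0.5072, 0.0519], 0.62), ([0.3326, 0.7095, 0.0476], 0.59), ([0.4869, -0.3702, 0.057], 0.48)]
```

View pics/w5.png

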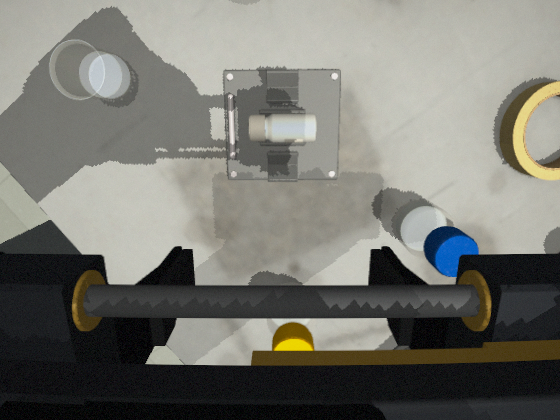

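The tall vial spans columns 248–316 (mid 282) against the base at 224–340 (mid 282), with its cap towards the handle, so it is centred. Next is the short feed.

```bash
python3 -c "
from h import *
plan([.42,.333,.24],-12.5,1,n=15)"
```

```text
15 [[1,0.55,-0.65,0.0,0.0,-0.0,0.89],[1,0.5,-0.69,0.0,0.0,-0.0,0.89],[1,0.44,-0.73,0.0,0.0,-0.0,0.89],[1,0.38,-0.76,0.0,0.0,-0.0,0.89],[1,0.32,-0.79,0.0,0.0,-0.0,0.89],[1,0.26,-0.81,0.0,0.0,-0.0,0.89],[1,0.2,-0.83,0.0,0.0,-0.0,0.89],[1,0.13,-0.84,0.0,0.0,-0.0,0.89],[1,0.07,-0.85,0.0,0.0,-0.0,0.89],[1,0.0,-0.85,0.0,0.0,-0.0,0.89],[1,-0.06,-0.85,0.0,0.0,-0.0,0.89],[1,-0.13,-0.84,0.0,0.0,-0.0,0.89],[1,-0.19,-0.83,0.0,0.0,-0.0,0.89],[1,-0.26,-0.81,0.0,0.0,-0.0,0.89],[1,-0.32,-0.79,0.0,0.0,-0.0,0.89]]
```

Emit:
jog_arm([
  [[1,0.55,-0.65,0,0,0,0.89],[1,0.5,-0.69,0,0,0,0.89],[1,0.44,-0.73,0,0,0,0.89],[1,0.38,-0.76,0,0,0,0.89],[1,0.32,-0.79,0,0,0,0.89],[1,0.26,-0.81,0,0,0,0.89],[1,0.2,-0.83,0,0,0,0.89],[1,0.13,-0.84,0,0,0,0.89]],
])

```text
time_s: 13.95
tool_pos: [0.4625, 0.1604, 0.2413]
orientation: [0.987, 0.16, 0.0, 0.0]
ft_force: [1.2, 0.3, -0.1]
opening: 0.0872
gripper_force: 0.0
```

Emit:
jog_arm([
  [[1,0.07,-0.85,0,0,0,0.89],[1,0,-0.85,0,0,0,0.89],[1,-0.06,-0.85,0,0,0,0.89],[1,-0.13,-0.84,0,0,0,0.89],[1,-0.19,-0.83,0,0,0,0.89],[1,-0.26,-0.81,0,0,0,0.89],[1,-0.32,-0.79,0,0,0,0.89],[1,0,0,0,0,0,0],[1,0,0,0,0,0,0],[1,0,0,0,0,0,0]],
])

```text
time_s: 14.95
tool_pos: [0.424, 0.318, 0.2399]
orientation: [0.996, -0.089, -0.001, 0.001]
ft_force: [-0.4, 0.0, -0.8]
opening: 0.087
gripper_force: 0.0
```

```bash
python3 - <<'E'
from h import *
st()
f=manip.grab_frame('wrist');cv2.imwrite('pics/w6.png',f['color'][:,:,::-1]);np.save('f6.npy',f,allow_pickle=True)
for n in ['short_feed','short_feed_end','short_1_mid','short_1']:
    print(n,[(np.round(d['at'],4).tolist(),round(d['confidence'],2)) for d in manip.tip_of(n,'wrist')][:5])
for d in manip.cut_out('short_1','wrist'):
    v,u=np.nonzero(d['region']); print(d['confidence'],u.min(),u.max(),v.min(),v.max(),np.round(bp(f,(u.mean(),v.mean()),.053),4))
E
```

```text
14.95 [0.424  0.318  0.2399] yaw -10.23 tilt [-0.0017 -0.0026] F [-0.4  0.  -0.8] op 0.087 0.0
short_feed [([0.5004, 0.5077, -0.0016], 0.94), ([0.5045, 0.3083, 0.0042], 0.74)]
short_feed_end [([0.4422, 0.5065, 0.0487], 0.78), ([0.4444, 0.3239, 0.0531], 0.69)]
short_1_mid [([0.446, 0.3266, 0.0498], 0.91)]
short_1 [([0.4444, 0.3035, 0.0515], 0.74), ([0.4656, 0.3011, 0.0543], 0.74)]
0.77 243 293 134 158 [0.4682 0.3207 0.053 ]
0.62 243 295 108 134 [0.4906 0.3156 0.053 ]
0.6 244 291 158 181 [0.4467 0.3251 0.053 ]
0.47 482 559 0 87 [0.5252 0.0728 0.053 ]
```

View pics/w6.png

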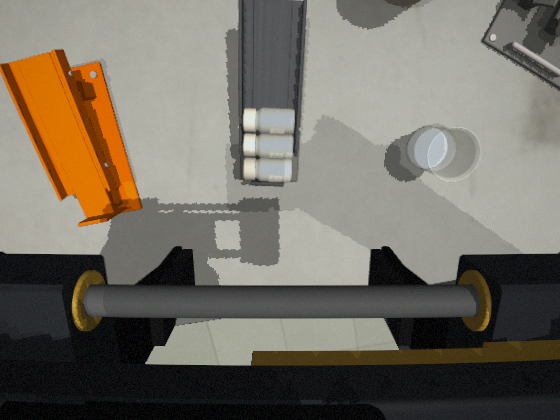

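The end short vial is at (244–291, 158–181) with its cap to the left. The orange decoy is well clear at column 140.

```bash
python3 -c "
from h import *
st();plan([.4431,.3266,.10],-12)"
```

```text
15.25 [0.4238 0.3185 0.2398] yaw -10.26 tilt [-0.002  -0.0021] F [ 0.2 -0.2 -0.3] op 0.0867 0.0
5 [[1,0.12,-0.08,0.93,0.01,0.0,0.07],[1,0.12,-0.08,0.93,0.01,0.0,0.07],[1,0.12,-0.08,0.93,0.01,0.0,0.07],[1,0.12,-0.08,0.93,0.01,0.0,0.07],[1,0.12,-0.08,0.93,0.01,0.0,0.07]]
```

Emit:
jog_arm([
  [[1,0.12,-0.08,0.93,0.01,0,0.07],[1,0.12,-0.08,0.93,0.01,0,0.07],[1,0.12,-0.08,0.93,0.01,0,0.07],[1,0.12,-0.08,0.93,0.01,0,0.07],[1,0.12,-0.08,0.93,0.01,0,0.07],[1,0,0,0,0,0,0],[1,0,0,0,0,0,0],[1,0,0,0,0,0,0]],
])

```text
time_s: 16.05
tool_pos: [0.4436, 0.3282, 0.102]
orientation: [0.995, -0.104, 0.0, -0.002]
ft_force: [0.3, -0.8, 0.8]
opening: 0.0867
gripper_force: 0.0
```

```bash
python3 - <<'E'
from h import *
st()
f=manip.grab_frame('wrist');cv2.imwrite('pics/w7.png',f['color'][:,:,::-1]);np.save('f7.npy',f,allow_pickle=True)
for n in ['short_1_mid']:
    print(n,[(np.round(d['at'],4).tolist(),round(d['confidence'],2)) for d in manip.tip_of(n,'wrist')][:5])
for d in manip.cut_out('short_1','wrist'):
    v,u=np.nonzero(d['region']); print(d['confidence'],u.min(),u.max(),v.min(),v.max(),np.round(bp(f,(u.mean(),v.mean()),.053),4))
st()
E
```

```text
16.05 [0.4436 0.3282 0.102 ] yaw -11.92 tilt [0.0005 0.0036] F [ 0.3 -0.8  0.8] op 0.0867 0.0
short_1_mid [([0.4476, 0.327, 0.0499], 0.58)]
0.84 244 322 218 254 [0.4462 0.3257 0.053 ]
0.74 241 328 138 182 [0.49   0.3153 0.053 ]
0.61 242 325 180 220 [0.4676 0.3208 0.053 ]
16.2 [0.4436 0.3278 0.1016] yaw -11.95 tilt [0.0005 0.0034] F [ 0.2 -0.2 -0.4] op 0.0871 0.0
```

Emit:
jog_arm([
  [[1,0,0.05,0.7,-0.04,0,0],[1,0,0,0.7,0,0,0],[1,0,0,0.48,0,0,0],[1,0,0,0,0,0,0],[1,0,0,0,0,0,0],[-1,0,0,0,0,0,0],[-1,0,0,0,0,0,0],[-1,0,0,0,0,0,0],[-1,0,0,0,0,0,0],[-1,0,0,0,0,0,0]],
])

```text
time_s: 17.2
tool_pos: [0.4427, 0.3261, 0.044]
orientation: [0.995, -0.104, -0.001, 0.001]
ft_force: [-0.1, 0.7, -0.9]
opening: 0.0551
gripper_force: 0.0
```

Emit:
jog_arm([
  [[-1,0,0,0,0,0,0],[-1,0,0,0,0,0,0]],
])

```text
time_s: 17.4
tool_pos: [0.4426, 0.3261, 0.0439]
orientation: [0.995, -0.104, -0.001, 0.001]
ft_force: [-0.2, 1.0, 1.2]
opening: 0.0449
gripper_force: 12.0
```

```bash
python3 -c "
from h import *
st()
s=manip.sense();p=s['tool_pos']
# lift, then travel to hover over cradle_2 (held vial 3 mm ahead of the tool)
C=np.array([.5698,.0401]);X=np.array([.588,.809])
t=C-.003*X;print(t)
plan([*t,.24],54,-1,start=([p[0],p[1],.24],-11.95),n=16)"
```

```text
17.4 [0.4426 0.3261 0.0439] yaw -11.93 tilt [-0.0019 -0.0013] F [-0.2  1.   1.2] op 0.0449 12.0
[0.568036 0.037673]
16 [[-1,0.38,0.53,0.0,0.0,0.0,-0.82],[-1,0.34,0.56,0.0,0.0,0.0,-0.82],[-1,0.3,0.58,0.0,0.0,0.0,-0.82],[-1,0.26,0.6,0.0,0.0,0.0,-0.82],[-1,0.21,0.62,0.0,0.0,0.0,-0.82],[-1,0.17,0.63,0.0,0.0,0.0,-0.82],[-1,0.12,0.64,0.0,0.0,0.0,-0.82],[-1,0.08,0.65,0.0,0.0,0.0,-0.82],[-1,0.03,0.65,0.0,0.0,0.0,-0.82],[-1,-0.02,0.66,0.0,0.0,0.0,-0.82],[-1,-0.07,0.65,0.0,0.0,0.0,-0.82],[-1,-0.11,0.65,0.0,0.0,0.0,-0.82],[-1,-0.16,0.64,0.0,0.0,0.0,-0.82],[-1,-0.2,0.62,0.0,0.0,0.0,-0.82],[-1,-0.25,0.61,0.0,0.0,0.0,-0.82],[-1,-0.29,0.59,0.0,0.0,0.0,-0.82]]
```

Emit:
jog_arm([
  [[-1,0,0,-0.25,0,0,0],[-1,0,0,-0.25,0,0,0],[-1,0,0,-0.4,0,0,0],[-1,0,0,-0.6,0,0,0],[-1,0,0,-0.8,0,0,0],[-1,0,0,-1,0,0,0],[-1,0,0,-1,0,0,0],[-1,0,0,-1,0,0,0],[-1,0,0,-0.8,0,0,0],[-1,0,0,-0.4,0,0,0]],
])

```text
time_s: 18.4
tool_pos: [0.4434, 0.327, 0.2422]
orientation: [0.995, -0.104, 0.001, -0.001]
ft_force: [0.1, -0.9, 0.2]
opening: 0.0447
gripper_force: 12.0
```

Emit:
jog_arm([
  [[-1,0.38,0.53,0,0,0,-0.82],[-1,0.34,0.56,0,0,0,-0.82],[-1,0.3,0.58,0,0,0,-0.82],[-1,0.26,0.6,0,0,0,-0.82],[-1,0.21,0.62,0,0,0,-0.82],[-1,0.17,0.63,0,0,0,-0.82],[-1,0.12,0.64,0,0,0,-0.82],[-1,0.08,0.65,0,0,0,-0.82]],
])

```text
time_s: 19.2
tool_pos: [0.5056, 0.1818, 0.2388]
orientation: [0.983, 0.183, -0.001, 0.0]
ft_force: [-0.3, 0.5, 0.7]
opening: 0.0445
gripper_force: 12.0
```

Emit:
jog_arm([
  [[-1,0.03,0.65,0,0,0,-0.82],[-1,-0.02,0.66,0,0,0,-0.82],[-1,-0.07,0.65,0,0,0,-0.82],[-1,-0.11,0.65,0,0,0,-0.82],[-1,-0.16,0.64,0,0,0,-0.82],[-1,-0.2,0.62,0,0,0,-0.82],[-1,-0.25,0.61,0,0,0,-0.82],[-1,-0.29,0.59,0,0,0,-0.82],[-1,0,0,0,0,0,0],[-1,0,0,0,0,0,0]],
])

```text
time_s: 20.2
tool_pos: [0.5677, 0.0382, 0.2388]
orientation: [0.893, 0.451, -0.001, -0.0]
ft_force: [0.5, 0.0, -0.0]
opening: 0.045
gripper_force: 12.0
```

```bash
python3 -c "
from h import *
st()
plan([.5677,.0373,.10],54.2,-1)"
```

```text
20.2 [0.5677 0.0382 0.2388] yaw 53.57 tilt [-0.0027 -0.0009] F [ 0.5  0.  -0. ] op 0.045 12.0
5 [[-1,-0.0,0.0,0.93,-0.0,0.01,-0.03],[-1,-0.0,0.0,0.93,-0.0,0.01,-0.03],[-1,-0.0,0.0,0.93,-0.0,0.01,-0.03],[-1,-0.0,0.0,0.93,-0.0,0.01,-0.03],[-1,-0.0,0.0,0.93,-0.0,0.01,-0.03]]
```

Emit:
jog_arm([
  [[-1,0,0,0.93,0,0.01,-0.03],[-1,0,0,0.93,0,0.01,-0.03],[-1,0,0,0.93,0,0.01,-0.03],[-1,0,0,0.93,0,0.01,-0.03],[-1,0,0,0.93,0,0.01,-0.03],[-1,0,0,0,0,0,0],[-1,0,0,0,0,0,0],[-1,0,0,0,0,0,0],[-1,0,0,0,0,0,0]],
])

```text
time_s: 21.1
tool_pos: [0.5688, 0.0383, 0.1012]
orientation: [0.889, 0.457, 0.002, -0.0]
ft_force: [0.9, -0.1, -0.3]
opening: 0.0445
gripper_force: 12.0
```

```bash
python3 -c "
from h import *
st();st()
plan([.5677,.0373,.042],54.2,-1)"
```

```text
21.1 [0.5688 0.0383 0.1012] yaw 54.42 tilt [0.0032 0.0026] F [ 0.9 -0.1 -0.3] op 0.0445 12.0
21.1 [0.5688 0.0383 0.1012] yaw 54.42 tilt [0.0032 0.0026] F [ 0.9 -0.1 -0.3] op 0.0445 12.0
2 [[-1,-0.03,-0.01,0.99,0.01,-0.02,0.02],[-1,-0.03,-0.01,0.99,0.01,-0.02,0.02]]
```

Emit:
jog_arm([
  [[-1,-0.02,0,0.7,0,0,0],[-1,-0.01,0,0.6,0,0,0],[-1,0,0,0.4,0,0,0],[-1,0,0,0.25,0,0,0],[-1,0,0,0,0,0,0],[-1,0,0,0,0,0,0],[-1,0,0,0,0,0,0],[-1,0,0,0,0,0,0]],
])

```text
time_s: 21.9
tool_pos: [0.5679, 0.0374, 0.0417]
orientation: [0.889, 0.457, 0.001, -0.001]
ft_force: [-0.2, -0.6, 0.4]
opening: 0.0449
gripper_force: 12.0
```

```bash
python3 -c "
from h import *
st();plan([.5677,.0373,.038],54.2,-1)"
```

```text
21.9 [0.5679 0.0374 0.0417] yaw 54.42 tilt [0.0018 0.0024] F [-0.2 -0.6  0.4] op 0.0449 12.0
1 [[-1,-0.01,-0.0,0.12,0.0,-0.03,0.04]]
```

Emit:
jog_arm([
  [[-1,0,0,0.04,0,0,0],[-1,0,0,0.04,0,0,0],[-1,0,0,0.04,0,0,0],[-1,0,0,0.03,0,0,0],[-1,0,0,0,0,0,0],[-1,0,0,0,0,0,0]],
])

```text
time_s: 22.5
tool_pos: [0.5673, 0.0372, 0.0364]
orientation: [0.889, 0.457, 0.001, -0.001]
ft_force: [-0.5, -0.7, 0.2]
opening: 0.0449
gripper_force: 12.0
```

```bash
python3 -c "
from h import *
st()"
```

```text
22.5 [0.5673 0.0372 0.0364] yaw 54.42 tilt [0.0004 0.0021] F [-0.5 -0.7  0.2] op 0.0449 12.0
```

Emit:
jog_arm([
  [[-1,0,0,0.04,0,0,0],[-1,0,0,0,0,0,0],[-1,0,0,0,0,0,0]],
])

```text
time_s: 22.8
tool_pos: [0.5674, 0.0372, 0.0358]
orientation: [0.889, 0.457, 0.001, -0.001]
ft_force: [-3.2, -1.8, 7.7]
opening: 0.0447
gripper_force: 12.0
```

Emit:
jog_arm([
  [[0.06,0,0,0,0,0,0],[0.1,0,0,0,0,0,0],[0.15,0,0,0,0,0,0],[0.2,0,0,-0.1,0,0,0],[0.2,0,0,-0.3,0,0,0],[0.2,0,0,-0.6,0,0,0],[0.2,0,0,-0.8,0,0,0],[0.6,0,0,-1,0,0,0],[1,0,0,-1,0,0,0],[1,-1,0,-1,0,0,0]],
])

```text
time_s: 23.8
tool_pos: [0.5507, 0.0158, 0.1813]
orientation: [0.888, 0.459, 0.002, -0.001]
ft_force: [0.4, -0.4, 0.2]
opening: 0.0684
gripper_force: 0.0
```

Emit:
jog_arm([
  [[1,-1,0,-1,0,0,0],[1,-1,0,-1,0,0,0],[1,0,0,0,0,0,0],[1,0,0,0,0,0,0],[1,0,0,0,0,0,0]],
])

```text
time_s: 24.3
tool_pos: [0.5148, -0.0354, 0.2385]
orientation: [0.889, 0.458, 0.0, -0.001]
ft_force: [0.3, -0.0, 0.4]
opening: 0.0871
gripper_force: 0.0
```

```bash
python3 - <<'E'
from h import *
st()
f=manip.grab_frame('wrist');cv2.imwrite('pics/w8.png',f['color'][:,:,::-1]);np.save('f8.npy',f,allow_pickle=True)
for n in ['short_1','tall_1']:
  for d in manip.cut_out(n,'wrist'):
    v,u=np.nonzero(d['region']); print(n,round(d['confidence'],2),u.min(),u.max(),v.min(),v.max(),np.round(bp(f,(u.mean(),v.mean()),.045),4))
print([(np.round(d['at'],4).tolist(),round(d['confidence'],2)) for d in manip.tip_of('short_1_mid','wrist')][:5])
manip.grab_frame('top')
print([(np.round(d['at'],4).tolist(),round(d['confidence'],2)) for d in manip.tip_of('short_1_mid','top')][:5])
plan([.4431,.3266,.24],-12,1,n=17)
E
```

```text
24.3 [ 0.5148 -0.0354  0.2385] yaw 54.49 tilt [-0.0002  0.0026] F [ 0.3 -0.   0.4] op 0.0871 0.0
short_1 0.64 257 307 78 104 [0.5693 0.0391 0.045 ]
tall_1 0.96 249 316 119 147 [0.548  0.0081 0.045 ]
tall_1 0.24 257 307 77 105 [0.5693 0.039  0.045 ]
[([0.5722, 0.04, 0.0415], 0.89)]
[([0.5748, 0.0443, 0.0445], 0.55), ([0.5474, 0.0093, 0.0414], 0.21)]
17 [[1,0.5,-0.53,-0.0,-0.0,-0.0,0.78],[1,0.46,-0.56,-0.0,-0.0,-0.0,0.78],[1,0.42,-0.59,-0.0,-0.0,-0.0,0.78],[1,0.38,-0.62,-0.0,-0.0,-0.0,0.78],[1,0.34,-0.64,-0.0,-0.0,-0.0,0.78],[1,0.29,-0.66,-0.0,-0.0,-0.0,0.78],[1,0.25,-0.68,-0.0,-0.0,-0.0,0.78],[1,0.2,-0.7,-0.0,-0.0,-0.0,0.78],[1,0.15,-0.71,-0.0,-0.0,-0.0,0.78],[1,0.1,-0.72,-0.0,-0.0,-0.0,0.78],[1,0.05,-0.72,-0.0,-0.0,-0.0,0.78],[1,0.0,-0.72,-0.0,-0.0,-0.0,0.78],[1,-0.05,-0.72,-0.0,-0.0,-0.0,0.78],[1,-0.1,-0.72,-0.0,-0.0,-0.0,0.78],[1,-0.14,-0.71,-0.0,-0.0,-0.0,0.78],[1,-0.19,-0.7,-0.0,-0.0,-0.0,0.78],[1,-0.24,-0.68,-0.0,-0.0,-0.0,0.78]]
```

View pics/w8.png

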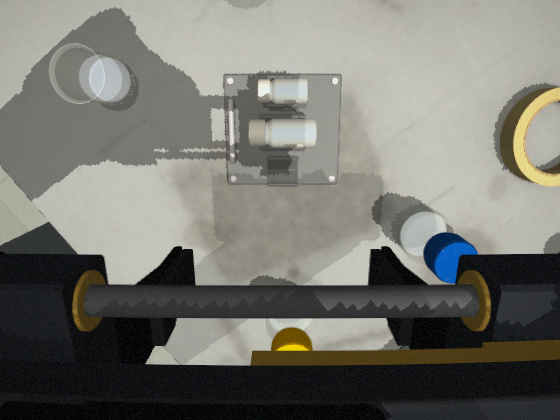

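The short vial spans 257–307 (mid 282) and is centred in cradle_2, with its cap towards the handle at column 232. That was my tenth picture, so from here I'll rely on the networks and measurements.

Emit:
jog_arm([
  [[1,0.5,-0.53,0,0,0,0.78],[1,0.46,-0.56,0,0,0,0.78],[1,0.42,-0.59,0,0,0,0.78],[1,0.38,-0.62,0,0,0,0.78],[1,0.34,-0.64,0,0,0,0.78],[1,0.29,-0.66,0,0,0,0.78],[1,0.25,-0.68,0,0,0,0.78],[1,0.2,-0.7,0,0,0,0.78],[1,0.15,-0.71,0,0,0,0.78]],
])

```text
time_s: 25.5
tool_pos: [0.4769, 0.1569, 0.2393]
orientation: [0.986, 0.167, 0.0, -0.001]
ft_force: [-0.2, 0.5, -0.7]
opening: 0.0873
gripper_force: 0.0
```

Emit:
jog_arm([
  [[1,0.1,-0.72,0,0,0,0.78],[1,0.05,-0.72,0,0,0,0.78],[1,0,-0.72,0,0,0,0.78],[1,-0.05,-0.72,0,0,0,0.78],[1,-0.1,-0.72,0,0,0,0.78],[1,-0.14,-0.71,0,0,0,0.78],[1,-0.19,-0.7,0,0,0,0.78],[1,-0.24,-0.68,0,0,0,0.78],[1,0,0,0,0,0,0],[1,0,0,0,0,0,0]],
])

```text
time_s: 26.5
tool_pos: [0.4427, 0.3262, 0.2395]
orientation: [0.995, -0.103, -0.0, -0.001]
ft_force: [-0.3, -0.4, 0.4]
opening: 0.087
gripper_force: 0.0
```

```bash
python3 -c "
from h import *
manip.grab_frame('wrist');st()
plan([.4431,.3266,.10],-12)"
```

```text
26.55 [0.4431 0.3255 0.2395] yaw -11.84 tilt [0.0003 0.0016] F [-0.6 -0.6 -0.5] op 0.0872 0.0
5 [[1,-0.0,-0.01,0.93,-0.0,0.0,0.01],[1,-0.0,-0.01,0.93,-0.0,0.0,0.01],[1,-0.0,-0.01,0.93,-0.0,0.0,0.01],[1,-0.0,-0.01,0.93,-0.0,0.0,0.01],[1,-0.0,-0.01,0.93,-0.0,0.0,0.01]]
```

Emit:
jog_arm([
  [[1,0,0,0.93,0,0,0.01],[1,0,0,0.93,0,0,0.01],[1,0,0,0.93,0,0,0],[1,0,0,0.93,0,0,0],[1,0,0,0.93,0,0,0],[1,0,0,0,0,0,0],[1,0,0,0,0,0,0],[1,0,0,0,0,0,0]],
])

```text
time_s: 27.35
tool_pos: [0.444, 0.3267, 0.1022]
orientation: [0.995, -0.104, 0.001, -0.002]
ft_force: [-0.2, -0.3, 0.3]
opening: 0.0874
gripper_force: 0.0
```

```bash
python3 - <<'E'
from h import *
st()
f=manip.grab_frame('wrist')
for n in ['short_1_mid']:
    print(n,[(np.round(d['at'],4).tolist(),round(d['confidence'],2)) for d in manip.tip_of(n,'wrist')][:5])
for d in manip.cut_out('short_1','wrist'):
    v,u=np.nonzero(d['region']); print(d['confidence'],u.min(),u.max(),v.min(),v.max(),np.round(bp(f,(u.mean(),v.mean()),.053),4))
st()
E
```

```text
27.35 [0.444  0.3267 0.1022] yaw -12.0 tilt [0.0027 0.0036] F [-0.2 -0.3  0.3] op 0.0874 0.0
short_1_mid []
0.76 238 321 180 221 [0.4686 0.321  0.053 ]
0.56 240 318 219 255 [0.4466 0.3265 0.053 ]
27.5 [0.4437 0.3267 0.1017] yaw -11.99 tilt [0.0024 0.0034] F [-0.4  0.1 -0.5] op 0.0874 0.0
```

Emit:
jog_arm([
  [[1,-0.02,0,0.7,0,0,0],[1,0,0,0.7,0,0,0],[1,0,0,0.47,0,0,0],[1,0,0,0,0,0,0],[1,0,0,0,0,0,0],[-1,0,0,0,0,0,0],[-1,0,0,0,0,0,0],[-1,0,0,0,0,0,0],[-1,0,0,0,0,0,0],[-1,0,0,0,0,0,0]],
])

```text
time_s: 28.5
tool_pos: [0.4425, 0.3267, 0.0444]
orientation: [0.995, -0.104, 0.0, -0.001]
ft_force: [-0.6, 0.2, 0.3]
opening: 0.0551
gripper_force: 0.0
```

Emit:
jog_arm([
  [[-1,0,0,0,0,0,0],[-1,0,0,0,0,0,0],[-1,0,0,0,0,0,0]],
])

```text
time_s: 28.8
tool_pos: [0.4425, 0.3267, 0.0443]
orientation: [0.995, -0.104, 0.0, -0.001]
ft_force: [0.4, -0.1, 0.7]
opening: 0.0447
gripper_force: 12.0
```

```bash
python3 -c "
from h import *
st()
s=manip.sense();p=s['tool_pos']
off=(np.array([.4466,.3263])-p[:2])@[.978,-.208];print(off)
t=np.array([.5251,-.0213])-off*np.array([.585,.811]);print(t)
plan([*t,.24],54.2,-1,start=([p[0],p[1],.24],-12),n=18)"
```

```text
28.8 [0.4425 0.3267 0.0443] yaw -11.98 tilt [0.0007 0.0023] F [ 0.4 -0.1  0.7] op 0.0447 12.0
0.004112356844948974
[ 0.52269427 -0.02463512]
18 [[-1,0.28,0.61,0.0,0.0,0.0,-0.74],[-1,0.24,0.62,0.0,0.0,0.0,-0.74],[-1,0.2,0.64,0.0,0.0,0.0,-0.74],[-1,0.16,0.65,0.0,0.0,0.0,-0.74],[-1,0.12,0.66,0.0,0.0,0.0,-0.74],[-1,0.08,0.66,0.0,0.0,0.0,-0.74],[-1,0.03,0.67,0.0,0.0,0.0,-0.74],[-1,-0.01,0.67,0.0,0.0,0.0,-0.74],[-1,-0.05,0.67,0.0,0.0,0.0,-0.74],[-1,-0.1,0.66,0.0,0.0,0.0,-0.74],[-1,-0.14,0.65,0.0,0.0,0.0,-0.74],[-1,-0.18,0.64,0.0,0.0,0.0,-0.74],[-1,-0.22,0.63,0.0,0.0,0.0,-0.74],[-1,-0.26,0.61,0.0,0.0,0.0,-0.74],[-1,-0.3,0.6,0.0,0.0,0.0,-0.74],[-1,-0.34,0.58,0.0,0.0,0.0,-0.74],[-1,-0.37,0.55,0.0,0.0,0.0,-0.74],[-1,-0.41,0.53,0.0,0.0,0.0,-0.74]]
```

Emit:
jog_arm([
  [[-1,0,0,-0.25,0,0,0],[-1,0,0,-0.25,0,0,0],[-1,0,0,-0.4,0,0,0],[-1,0,0,-0.6,0,0,0],[-1,0,0,-0.8,0,0,0],[-1,0,0,-1,0,0,0],[-1,0,0,-1,0,0,0],[-1,0,0,-1,0,0,0],[-1,0,0,-0.8,0,0,0],[-1,0,0,-0.4,0,0,0]],
])

```text
time_s: 29.8
tool_pos: [0.4428, 0.3268, 0.2426]
orientation: [0.995, -0.104, 0.002, -0.002]
ft_force: [0.2, 0.5, -0.9]
opening: 0.0451
gripper_force: 12.0
```

Emit:
jog_arm([
  [[-1,0.28,0.61,0,0,0,-0.74],[-1,0.24,0.62,0,0,0,-0.74],[-1,0.2,0.64,0,0,0,-0.74],[-1,0.16,0.65,0,0,0,-0.74],[-1,0.12,0.66,0,0,0,-0.74],[-1,0.08,0.66,0,0,0,-0.74],[-1,0.03,0.67,0,0,0,-0.74],[-1,-0.01,0.67,0,0,0,-0.74],[-1,-0.05,0.67,0,0,0,-0.74]],
])

```text
time_s: 30.7
tool_pos: [0.4828, 0.1492, 0.2388]
orientation: [0.982, 0.186, 0.0, -0.001]
ft_force: [0.1, -0.3, -0.8]
opening: 0.0448
gripper_force: 12.0
```

Emit:
jog_arm([
  [[-1,-0.1,0.66,0,0,0,-0.74],[-1,-0.14,0.65,0,0,0,-0.74],[-1,-0.18,0.64,0,0,0,-0.74],[-1,-0.22,0.63,0,0,0,-0.74],[-1,-0.26,0.61,0,0,0,-0.74],[-1,-0.3,0.6,0,0,0,-0.74],[-1,-0.34,0.58,0,0,0,-0.74],[-1,-0.37,0.55,0,0,0,-0.74],[-1,-0.41,0.53,0,0,0,-0.74],[-1,0,0,0,0,0,0]],
])

```text
time_s: 31.7
tool_pos: [0.5236, -0.0283, 0.2383]
orientation: [0.889, 0.458, 0.0, -0.001]
ft_force: [0.0, 0.8, 0.1]
opening: 0.0452
gripper_force: 12.0
```

Emit:
jog_arm([
  [[-1,0,0,0,0,0,0],[-1,0,0,0,0,0,0]],
])

```text
time_s: 31.9
tool_pos: [0.5235, -0.0242, 0.2384]
orientation: [0.888, 0.459, 0.001, -0.001]
ft_force: [0.1, 0.2, -0.4]
opening: 0.0451
gripper_force: 12.0
```

```bash
python3 -c "
from h import *
st()
plan([.5227,-.0243,.10],54.2,-1)"
```

```text
31.9 [ 0.5235 -0.0242  0.2384] yaw 54.64 tilt [0.0003 0.0027] F [ 0.1  0.2 -0.4] op 0.0451 12.0
5 [[-1,-0.01,-0.0,0.92,-0.0,-0.01,0.02],[-1,-0.01,-0.0,0.92,-0.0,-0.01,0.02],[-1,-0.0,-0.0,0.92,-0.0,-0.01,0.02],[-1,-0.0,-0.0,0.92,-0.0,-0.01,0.02],[-1,-0.0,-0.0,0.92,-0.0,-0.01,0.02]]
```

Emit:
jog_arm([
  [[-1,0,0,0.92,0,0,0.02],[-1,0,0,0.92,0,0,0.02],[-1,0,0,0.92,0,0,0.02],[-1,0,0,0.92,0,0,0],[-1,0,0,0.92,0,0,0],[-1,0,0,0,0,0,0],[-1,0,0,0,0,0,0],[-1,0,0,0,0,0,0],[-1,0,0,0,0,0,0]],
])

```text
time_s: 32.8
tool_pos: [0.5248, -0.0248, 0.1021]
orientation: [0.89, 0.457, 0.002, -0.0]
ft_force: [1.0, -0.1, -0.6]
opening: 0.0446
gripper_force: 12.0
```

```bash
python3 -c "
from h import *
st();manip.grab_frame('wrist');st()
plan([.5227,-.0245,.042],54.2,-1)"
```

```text
32.8 [ 0.5248 -0.0248  0.1021] yaw 54.32 tilt [0.0032 0.0023] F [ 1.  -0.1 -0.6] op 0.0446 12.0
32.85 [ 0.5246 -0.0249  0.1019] yaw 54.32 tilt [0.0028 0.0023] F [0.2 0.3 0.6] op 0.045 12.0
2 [[-1,-0.02,-0.03,1.0,0.01,-0.02,0.01],[-1,-0.01,-0.03,1.0,0.01,-0.02,0.01]]
```

Emit:
jog_arm([
  [[-1,-0.02,-0.035,0.7,0,0,0],[-1,0,0,0.6,0,0,0],[-1,0,0,0.4,0,0,0],[-1,0,0,0.27,0,0,0],[-1,0,0,0,0,0,0],[-1,0,0,0,0,0,0],[-1,0,0,0,0,0,0],[-1,0,0,0,0,0,0]],
])

```text
time_s: 33.65
tool_pos: [0.5231, -0.0248, 0.0421]
orientation: [0.89, 0.456, 0.001, -0.001]
ft_force: [0.1, 0.5, 0.0]
opening: 0.0452
gripper_force: 12.0
```

```bash
python3 -c "
from h import *
manip.grab_frame('wrist');st();plan([.5227,-.0246,.038],54.2,-1)"
```

```text
33.7 [ 0.523  -0.0248  0.042 ] yaw 54.32 tilt [0.0016 0.0023] F [ 0.2 -0.4 -0.9] op 0.0448 12.0
1 [[-1,-0.0,-0.01,0.13,-0.0,-0.03,0.02]]
```

Emit:
jog_arm([
  [[-1,0,0,0.04,0,0,0],[-1,0,0,0.04,0,0,0],[-1,0,0,0.04,0,0,0],[-1,0,0,0.03,0,0,0],[-1,0,0,0,0,0,0],[-1,0,0,0,0,0,0]],
])

```text
time_s: 34.3
tool_pos: [0.5226, -0.0248, 0.0369]
orientation: [0.89, 0.456, 0.001, -0.001]
ft_force: [-0.1, -0.3, -0.5]
opening: 0.0447
gripper_force: 12.0
```

Emit:
jog_arm([
  [[-1,0,0,0.03,0,0,0],[-1,0,0,0,0,0,0],[-1,0,0,0,0,0,0]],
])

```text
time_s: 34.6
tool_pos: [0.5227, -0.025, 0.0364]
orientation: [0.89, 0.456, 0.001, -0.001]
ft_force: [-2.9, -1.6, 4.4]
opening: 0.0447
gripper_force: 12.0
```

Contact; now release and back off.

Emit:
jog_arm([
  [[0.06,0,0,0,0,0,0],[0.1,0,0,0,0,0,0],[0.15,0,0,0,0,0,0],[0.2,0,0,-0.1,0,0,0],[0.2,0,0,-0.3,0,0,0],[0.2,0,0,-0.6,0,0,0],[0.2,0,0,-0.8,0,0,0],[0.6,0,0,-1,0,0,0],[1,0,0,-1,0,0,0],[1,-0.5,0,-1,0,0,0]],
])

```text
time_s: 35.6
tool_pos: [0.5143, -0.0358, 0.182]
orientation: [0.889, 0.458, 0.001, -0.001]
ft_force: [0.2, -0.3, -0.3]
opening: 0.069
gripper_force: 0.0
```

Emit:
jog_arm([
  [[1,-0.5,0,-1,0,0,0],[1,-0.5,0,-1,0,0,0],[1,0,0,0,0,0,0],[1,0,0,0,0,0,0],[1,0,0,0,0,0,0]],
])

```text
time_s: 36.1
tool_pos: [0.496, -0.0613, 0.2393]
orientation: [0.89, 0.457, 0.0, -0.001]
ft_force: [-0.4, -0.8, -0.3]
opening: 0.0866
gripper_force: 0.0
```

```bash
python3 - <<'E'
from h import *
st()
f=manip.grab_frame('wrist');cv2.imwrite('pics/w9.png',f['color'][:,:,::-1])
a=np.radians(54);X=np.array([np.cos(a),np.sin(a)]);Y=np.array([-X[1],X[0]])
for n in ['short_1','tall_1']:
  for d in manip.cut_out(n,'wrist'):
    v,u=np.nonzero(d['region']); p=bp(f,(u.mean(),v.mean()),.045)
    print(n,round(d['confidence'],2),u.min(),u.max(),v.min(),v.max(),np.round(p,4),np.round([(p[:2]-[.5474,.0094])@X*1e3,(p[:2]-[.5474,.0094])@Y*1e3],1))
g=lambda n,c:print(c,n,[(np.round(d['at'],3).tolist(),round(d['confidence'],2)) for d in manip.tip_of(n,c)])
for n in ['short_1_mid','short_1']: g(n,'wrist')
for c in ['scene','top']:
    manip.grab_frame(c)
    for n in ['short_1_mid','tall_1_mid','squeeze_bottle','media_bottle_1','beaker']: g(n,c)
E
```

```text
36.1 [ 0.496  -0.0613  0.2393] yaw 54.35 tilt [-0.0004  0.0024] F [-0.4 -0.8 -0.3] op 0.0866 0.0
short_1 0.73 258 306 127 150 [ 0.5257 -0.0224  0.045 ] [-38.5  -1.1]
short_1 0.69 257 307 40 69 [0.5693 0.0387 0.045 ] [36.6 -0.4]
short_1 0.24 222 342 38 154 [0.5469 0.0092 0.045 ] [-0.5  0.3]
tall_1 0.79 248 316 82 114 [0.5477 0.0082 0.045 ] [-0.8 -1. ]
tall_1 0.33 257 307 41 68 [0.5691 0.0389 0.045 ] [36.6 -0.2]
wrist short_1_mid [([0.57, 0.038, 0.042], 0.55)]
wrist short_1 [([0.59, 0.025, 0.042], 0.85), ([0.549, -0.031, 0.043], 0.63)]
scene short_1_mid [([0.564, 0.044, 0.044], 0.61)]
scene tall_1_mid [([0.54, 0.01, 0.044], 0.54)]
scene squeeze_bottle [([0.608, 0.16, 0.0], 0.95)]
scene media_bottle_1 [([0.436, -0.164, 0.003], 0.85), ([0.608, -0.168, -0.0], 0.61)]
scene beaker [([0.438, 0.157, 0.002], 0.88)]
top short_1_mid [([0.571, 0.042, 0.038], 0.51)]
top tall_1_mid [([0.547, 0.01, 0.04], 0.69), ([0.458, -0.344, 0.049], 0.24)]
top squeeze_bottle [([0.608, 0.159, -0.003], 0.62)]
top media_bottle_1 [([0.612, -0.167, -0.003], 0.71), ([0.439, 0.306, 0.051], 0.58)]
top beaker [([0.432, 0.158, 0.004], 0.54), ([0.501, 0.316, 0.0], 0.43)]
```

```bash
python3 - <<'E'
from h import *
for c in ['scene','top']:
    f=manip.grab_frame(c)
    for n in ['short_1','tall_1']:
        print(c,n,[(round(d['confidence'],2),np.round(bp(f,np.argwhere(d['region']).mean(0)[::-1],.055)[:2],3).tolist()) for d in manip.cut_out(n,c)], [np.round(d['at'],3).tolist() for d in manip.recognise(n,c)])
E
```

```text
scene short_1 [(0.62, [0.511, 0.005]), (0.56, [0.446, 0.334])] [[0.563, 0.052, 0.05], [0.445, 0.336, 0.061], [0.474, -0.331, 0.066]]
scene tall_1 [(0.6, [0.535, 0.032]), (0.6, [0.454, -0.339]), (0.49, [0.483, 0.353])] [[0.449, -0.331, 0.059], [0.538, 0.02, 0.05], [0.473, -0.332, 0.067]]
top short_1 [(0.35, [0.562, 0.038])] [[0.563, 0.042, 0.05], [0.441, 0.327, 0.06]]
top tall_1 [(0.68, [0.457, -0.348]), (0.58, [0.486, -0.343]), (0.53, [0.539, 0.01])] [[0.48, -0.339, 0.064], [0.539, 0.006, 0.053]]
```

There is a vial at the stop in both feeds: short at (0.446, 0.33), tall at (0.457, −0.348), and the next tall one right behind it. I'm handing the job in.

```bash
python3 -c "
from bench import manip
print(manip.finish_job())"
```

```text
the job is handed in; nothing more can be done
None
```

The job is handed in at about 36 s: one tall and two short vials lie centred in the carrier with caps towards the handle, the leftover vials wait against both feed stops, and the bottles and beaker measured within a few millimetres of where they started.

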